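# Peel the top tray off the clinging stack and hold it over the cutting mat

## Robot

A 6-joint arm with a two-finger parallel gripper is mounted at the origin on the work surface. World frame = base frame: x ahead of the robot, y to its left, z up, the work surface at z = 0. Lengths are in mm, angles in rad, forces in N, time in s.
With the tool pointing down it reaches from about 350 to 975 mm from the base axis. Payload 7.1 kg.
Tool frame: the origin (TCP) lies at the very end of the fingers, on their centre line; the grasp point (between the pads) lies 19 mm behind it; y points along the fingers, z is the direction in which the jaws open and shut, and the axes are right-handed (so a half turn about y gives the same grasp; the last joint's range is limited). The gripper opens to 88 mm and grips with 3 to 60 N. Pads are 20 mm wide; open, the fingers measure 115 mm over their backs; the gripper's body (75 mm by 178 mm) begins 61 mm behind the grasp point.
Start: joints at [1.307, 0.423, 1.63, -0, 1.089, -0.019], TCP at [151.445, 606.357, 222.675] pointing down, gripper open.
Joint ranges: [-3, 3], [-0.9, 2.11], [0.09, 2.58], [-1.31, 4.45], [0.11, 2.69], [-2.54, 2.54]. Speed limits (rad/s): [2.39, 2.39, 3.01, 3.14, 3.14, 3.14].

## Interface

Orientations are given as a rotation vector (axis times angle).
In Python, from workcell import ctrl gives the robot as it stands.
- The arm moves only by the shell command python3 -m jog 'ROWS'. ROWS is JSON, a list of rows, each a list of 3 entries, a list of its own where there are three numbers: the opening, from 0 (shut) to 1 (fully open), then the shift along the tool's x, y, z in cm, then the turn, a rotation vector about the tool's x, y, z in rad. In form: [[claw, [dx, dy, dz], [wx, wy, wz]], ...]. A call has 1 to 8 rows; each row is the pose to reach, as a shift and turn from the pose commanded when the call began, along the tool's axes at that moment; what a row does not reach only later rows make up. A row lasts 1/10 s, in which the tool goes at most 50 mm and 8.59 degrees, less where a joint would pass 70% of its speed; a pose out of reach is approached as far as the arm can. A call with a gripper value outside its range is refused whole. The fingers move at their own pace and stop on an object; the grip force is fixed at half the most. Time passes only in rows, so rows that repeat a pose let the fingers close. It gives the time, the measured TCP pose, the force and the opening at its end, in the units of the state.
- ctrl.get_obs(): the state, without advancing time (a new reading comes with each control period).
- ctrl.get_image(name): name is "scene" or "top" or "wrist"; returns a dict with "color" (400x640x3 uint8, red, green, blue), "z_map" (400x640 float32, mm along the optical axis (not along the pixel's ray), 0 where there is no reading), "fx", "fy", "cx", "cy" (pixels), "pose" (4x4, takes a point from camera to world coordinates). Camera axes: x right, y down, z forward; pixel columns grow to the right and rows downward; lengths in mm; the calibration is good to about 2 mm. The wrist camera is an equidistant fisheye: a pixel r from the principal point sees the ray r / f radians off the axis. A picture is of the moment at which its call begins.
- ctrl.close_job(): hands the job in, once; it reports no verdict.
The state is a dict: "t": time; "qpos": joint angles; "qvel": joint speeds; "joint_torque": joint torques, N m; "ee_pos": TCP position; "orientation": TCP orientation; "ft_force": force on the tool from outside, world axes, zero at the start; "moment": the same for the moment, N m; "width": finger opening in mm.
Only numpy, scipy, OpenCV 4.12 (cv2) and the standard library are available. Lean on these libraries where they do the work, as an engineer would, in place of code of your own. Each camera call takes 0.05 s, during which the arm holds its last target.

## Task

Take the top parts tray off the stack: the trays cling at their corners, so a straight pull would bring the others along; pinch its rim at one cut corner and tip that corner up about 20 mm while the opposite corner still sits in the stack, then lift the tray clear, leaving the other trays standing where they are. Finish while holding the tray in the gripper, still and level, over the middle of the cutting mat with its underside about 100 mm above the mat, ready to be filled; do not disturb the jar, the brush crock or the screwdriver.

Things in the scene. Friction and masses are not known exactly. Their poses are not given: they have to be found in the camera images.
- tray_mid (a point): Centre (half-way up) of the top tray, the one to take: rigid white plastic, open at the top, 200 x 150 mm over the rim, 50 mm high, about 170 g, oblong with four corners cut at 45 deg (30 mm off each side). x along its length, z up. Its rim is an upright band 10 mm wide, 28 mm tall, all round; below it the body steps in (4 mm inside, 11 mm outside) and nests 22 mm deep in the tray below.
- tray_corner0 (a point): Middle (in width and height) of the top tray's rim at the cut corner at +x, +y of the tray: the place to pinch, 10 mm wide, across the cut face, i.e. along the +45 deg line of the tray. Rim top 14 mm above; inside, the step lies 14 mm below. Cut face 42 mm long outside, 34 inside. Lies (81, 56, 11) mm from tray_mid. Axes as the tray.
- tray_corner1 (a point): The same at the cut corner at -x, +y of the tray, (-81, 56, 11) mm from tray_mid; pinched along the line at -45 degrees.
- tray_corner2 (a point): The same at the cut corner at -x, -y of the tray, (-81, -56, 11) mm from tray_mid; pinched along the line at +45 degrees. Opposite corner0.
- tray_corner3 (a point): The same at the cut corner at +x, -y of the tray, (81, -56, 11) mm from tray_mid; pinched along the line at -45 degrees. Opposite corner1.
- stack: The rest of the stack: three such trays nested, 0.5 kg, loose on the bench. Origin: centre of its underside; x along the 200 mm. Top rim 106 mm high; the top tray's underside sits at 84 mm. In each corner a springy lug grips a bead of the top tray until that corner has risen 8 mm, with about 2 N: all four at once outweigh the stack, one after another not. Tipping by 0.15 rad does not jam.
- mat: Flat blue cutting mat with a thin white grid, 300 x 220 mm, 3 mm thick, fixed on the bench. Origin at the centre of its underside; x along its 300 mm length.
- jar_mid (a point): Centre of a small amber glass jar with a steel lid, 64 mm across, 62 mm high, beyond the work. Leave alone.
- crock_mid (a point): Centre (half-way up the pot) of a white ceramic crock, 76 mm across and 100 mm high, with brushes standing in it up to about 190 mm. Leave alone.
- driver: A screwdriver with a wooden handle, about 200 mm long, lying on the bench. Origin under the middle of it. Leave alone.

How it is judged (in metres and radians):
On the way:
1. one corner of the top tray, held in the gripper, is tipped up at least 15 mm out of the stack while the opposite corner has risen less than 8 mm (contact force between the fingers and tray above 1 N and ((z of tray_corner0 in the frame of stack above 0.135 m and z of tray_corner2 in the frame of stack below 0.128 m) or (z of tray_corner2 in the frame of stack above 0.135 m and z of tray_corner0 in the frame of stack below 0.128 m) or (z of tray_corner1 in the frame of stack above 0.135 m and z of tray_corner3 in the frame of stack below 0.128 m) or (z of tray_corner3 in the frame of stack above 0.135 m and z of tray_corner1 in the frame of stack below 0.128 m))), for 0.1 s.
At the end, for the whole second after the job is handed in: Gripper holds the top tray clear of stack and mat, still, level within 0.17 rad, centre within 45 mm of the mat's seen from above, underside 55 to 155 mm above the mat; the other trays stand upright within 30 mm of where they were; jar, crock, screwdriver within 20 mm (contact force between the fingers and tray above 1 N and contact force between tray and stack below 0.1 N and contact force between tray and mat below 0.1 N and horizontal distance between tray_mid and mat below 0.045 m and height (world z) of tray_mid between 0.083 and 0.183 m and angle between tray_mid's own z axis and vertical below 0.17 rad and linear speed of tray below 0.03 m/s and distance of stack from where it was at the start of the episode below 0.03 m and angle between stack's own z axis and vertical below 0.03 rad and linear speed of stack below 0.02 m/s and distance of each of jar_mid, crock_mid, driver from where it was at the start of the episode below 0.02 m); the arm keeps its last pose, push and grip.
It fails at once if the rest of the stack is lifted, dragged or tipped (more than 40 mm, or 0.15 rad) (distance of stack from where it was at the start of the episode above 0.04 m or angle between stack's own z axis and vertical above 0.15 rad or height (world z) of stack above 0.012 m).
It fails at once if the jar, the crock or the screwdriver is disturbed (more than 20 mm) (distance of any of jar_mid, crock_mid, driver from where it was at the start of the episode above 0.02 m).
It also fails if it takes over 45 s, if anything falls off the work surface, if the arm or the gripper's body presses on something with over 40 N, if the wrist force passes 120 N, or if a joint passes its speed limit or range.

## Working session

There is one attempt and no reset: what is moved stays moved. The work goes in short steps, Python scripts to look and compute and a shell command to move; the robot and the scene stay as the last step left them, time stands still between calls to the robot, and variables do not carry over. Pictures are saved under pics/ and viewed, and the job is handed in when it is done.

```bash
ls; mkdir -p pics; cat > h.py <<'E'
import numpy as np,cv2
from workcell import ctrl
from scipy.spatial.transform import Rotation as R
def shot(n,f):
    im=ctrl.get_image(n); cv2.imwrite('pics/'+f,im['color'][:,:,::-1]); np.save('pics/'+f+'.npy',im,allow_pickle=True); return im
def load(f): return np.load('pics/'+f+'.npy',allow_pickle=True).item()
def px(im,u,v,z=None):
    z=im['z_map'][int(v),int(u)] if z is None else z
    p=np.array([(u-im['cx'])/im['fx']*z,(v-im['cy'])/im['fy']*z,z,1]); return (im['pose']@p)[:3]
def pxz(im,u,v,Z):
    d=im['pose'][:3,:3]@np.array([(u-im['cx'])/im['fx'],(v-im['cy'])/im['fy'],1]); o=im['pose'][:3,3]
    return o+d*(Z-o[2])/d[2]
E
python3 - <<'E'
from h import *
for n in('top','scene'):
    im=shot(n,n+'1.png'); print(n,im['fx'],im['pose'].round(3).tolist())
o=ctrl.get_obs(); print({k:np.round(v,3) for k,v in o.items()}); print(R.from_rotvec(o['orientation']).as_matrix().round(3))
E
```

```text
pics
top 374.9219025390185 [[-0.019, -0.999, 0.044, 554.427], [-1.0, 0.02, 0.019, -4.564], [-0.02, -0.044, -0.999, 1282.194], [0.0, 0.0, 0.0, 1.0]]
scene 414.5307742338016 [[-0.517, 0.694, -0.501, 1312.813], [0.856, 0.422, -0.299, 423.722], [0.004, -0.583, -0.812, 1239.748], [0.0, 0.0, 0.0, 1.0]]
{'t': np.float64(0.1), 'qpos': array([ 1.307,  0.424,  1.631,  0.   ,  1.089, -0.019]), 'qvel': array([-0.   , -0.002, -0.002, -0.001, -0.001, -0.001]), 'joint_torque': array([-0.0000e+00, -5.4562e+01, -2.7432e+01,  6.4000e-02,  1.9000e-02,
       -0.0000e+00]), 'ee_pos': array([151.318, 605.903, 222.017]), 'orientation': array([-1.564,  0.192, -0.192]), 'ft_force': array([0.594, 0.21 , 0.023]), 'moment': array([-0.011, -0.02 , -0.024]), 'width': np.float64(87.854)}
[[ 0.97  -0.     0.242]
 [-0.242 -0.001  0.97 ]
 [-0.    -1.    -0.001]]
```

View pics/top1.png

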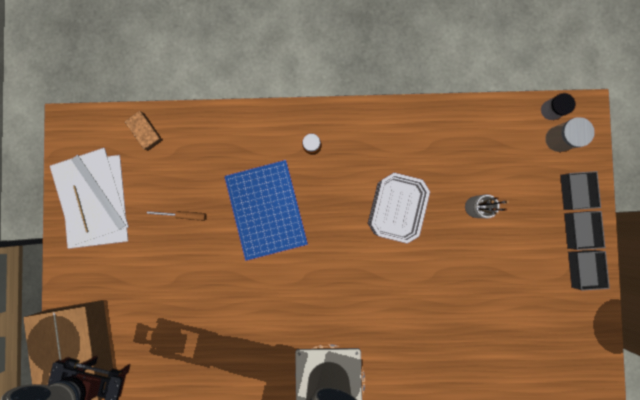

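View pics/scene1.png

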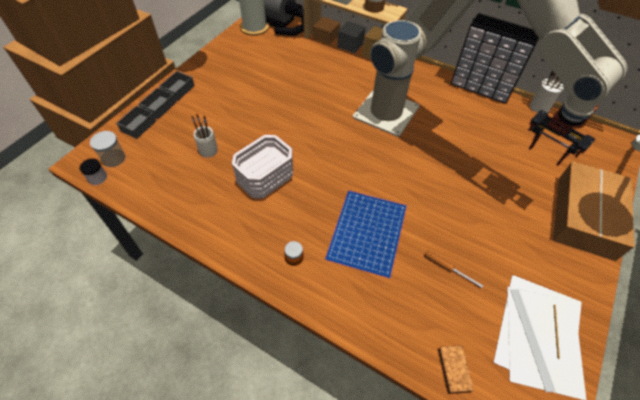

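The top view shows the stack near (400,208), the mat at (266,210), the jar at (312,143), the crock at (486,206) and the driver at (177,214). I'll enlarge the stack and mat next.

```bash
python3 - <<'E'
from h import *
im=load('top1.png')
c=im['color'][165:250,360:440,::-1]; cv2.imwrite('pics/c1.png',cv2.resize(c,None,fx=7,fy=7,interpolation=cv2.INTER_CUBIC)[:600])
# rim: points with z in top range
H,W=im['z_map'].shape
v,u=np.mgrid[165:250,360:440]; z=im['z_map'][165:250,360:440]
P=np.stack([(u-im['cx'])/im['fx']*z,(v-im['cy'])/im['fy']*z,z],-1)@im['pose'][:3,:3].T+im['pose'][:3,3]
m=P[...,2]>115
print(np.percentile(P[...,2][m],[5,50,95]),m.sum())
pts=P[m]
r=cv2.minAreaRect(pts[:,:2].astype(np.float32)); print('rim rect',r)
hull=cv2.convexHull(pts[:,:2].astype(np.float32))[:,0]; 
h=cv2.approxPolyDP(hull.reshape(-1,1,2),8,True)[:,0]; print(h.round(1))
# mat
hsv=cv2.cvtColor(im['color'],cv2.COLOR_RGB2HSV); mm=cv2.inRange(hsv,(105,90,50),(125,255,255)); mm[:, :200]=0; mm[:,330:]=0; mm[:140]=0;mm[280:]=0
vv,uu=np.nonzero(mm); M=np.array([pxz(im,a,b,3)[:2] for a,b in zip(uu,vv)],np.float32)
print('mat',cv2.minAreaRect(M))
for n,(a,b,Z) in dict(jar=(312,143,62),crock=(484,207,100),d0=(147,212,10),d1=(206,216,15)).items(): print(n,pxz(im,a,b,Z).round(0), px(im,a,b).round(0))
E
```

```text
[121.38740356 133.02181197 139.51401428] 817
rim rect ((592.7120971679688, -164.94638061523438), (288.5755310058594, 200.7864532470703), 74.47838592529297)
[[ 621.9 -319.8]
 [ 659.1 -296.8]
 [ 679.1 -211.7]
 [ 554.4   -4.6]
 [ 487.8 -167.4]
 [ 468.2 -251.6]
 [ 491.7 -285.8]]
mat ((577.2855224609375, 202.60641479492188), (296.7864074707031, 217.50201416015625), 13.554750442504883)
jar [792.  37.  62.] [792.  37.  61.]
crock [ 570. -499.  100.] [ 572. -541.    0.]
d0 [577. 608.  10.] [577. 606.  14.]
d1 [559. 403.  15.] [559. 410.  -5.]
```

View pics/c1.png

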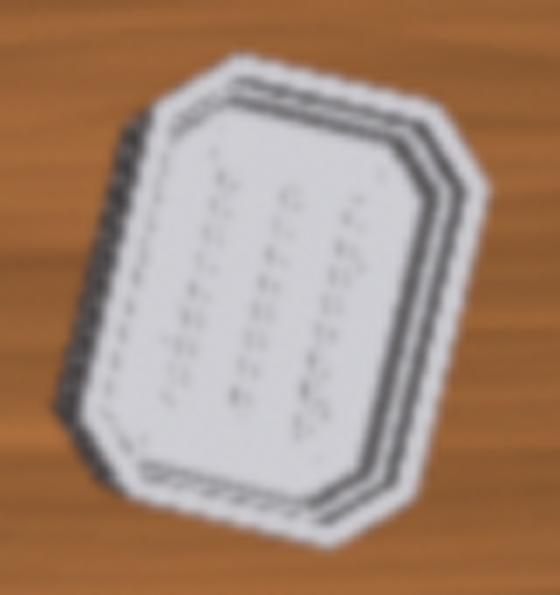

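```bash
python3 - <<'E'
from h import *
from scipy.optimize import least_squares
im=load('top1.png')
c=np.array([(238,55),(440,102),(490,185),(418,495),(330,547),(130,495),(80,410),(152,108)],float)
uv=(c+.5)/7-.5+[360,165]
P=np.array([pxz(im,a,b,134)[:2] for a,b in uv]); print(P.round(1).tolist(),P.mean(0), 'edges',np.linalg.norm(P-np.roll(P,-1,0),axis=1).round(0))
# depth
v,u=np.mgrid[165:250,360:440]; z=im['z_map'][165:250,360:440]
Q=np.stack([(u-im['cx'])/im['fx']*z,(v-im['cy'])/im['fy']*z,z],-1)@im['pose'][:3,:3].T+im['pose'][:3,3]
m=(Q[...,2]>118)&(z>0); r=cv2.minAreaRect(Q[m][:,:2].astype(np.float32)); print(r,np.percentile(Q[m][:,2],[10,50,90]))
T=np.array([(100,45),(70,75),(-70,75),(-100,45),(-100,-45),(-70,-75),(70,-75),(100,-45)],float)
# P[0],P[1] is short edge at top (+x world) . P0 left(+y)
order=np.array([(100,45),(100,-45),(70,-75),(-70,-75),(-100,-45),(-100,45),(-70,75),(70,75)],float)
def f(p):
    a=p[2];Rm=np.array([[np.cos(a),-np.sin(a)],[np.sin(a),np.cos(a)]]); return (order@Rm.T+p[:2]-P).ravel()
s=least_squares(f,[570,-250,0]); print(s.x,np.degrees(s.x[2]),np.abs(s.fun).max())
a=s.x[2];Rm=np.array([[np.cos(a),-np.sin(a)],[np.sin(a),np.cos(a)]])
for i,q in enumerate([(81,56),(-81,56),(-81,-56),(81,-56)]): print(i,Rm@q+s.x[:2], np.hypot(*(Rm@q+s.x[:2])))
E
```

```text
[[681.1, -214.0], [658.6, -301.2], [621.9, -321.8], [487.9, -286.5], [466.1, -247.8], [490.1, -161.9], [527.3, -141.1], [658.6, -175.9]] [ 573.94982188 -231.2712089 ] edges [ 90.  42. 139.  44.  89.  43. 136.  44.]
((574.2341918945312, -231.62925720214844), (150.8875732421875, 200.39590454101562), 74.99971008300781) [126.92947867 132.92112845 136.01442927]
[ 5.73949822e+02 -2.31271209e+02 -2.62493451e-01] -15.039766886779649 2.4061868225248872
0 [ 666.70665057 -198.2080764 ] 695.5459722165463
1 [ 510.25580555 -156.17079422] 533.6199996890975
2 [ 481.19299318 -264.33434139] 549.0167035027114
3 [ 637.6438382  -306.37162357] 707.4271949278258
```

Tray centre is about (574,-231), yaw -15°, and two methods agree to within 1 mm. Edge lengths match the given sizes. I'll pinch corner1, at about (510,-156), which is on the mat side and away from the crock. Jaws go along -60° in the world frame.

```bash
cat >> h.py <<'E'
def cur():
    o=ctrl.get_obs(); return np.array(o['ee_pos']),R.from_rotvec(o['orientation']),o
def down(deg):
    a=np.radians(deg); z=np.array([np.cos(a),np.sin(a),0]); y=np.array([0,0,-1.]); return R.from_matrix(np.stack([np.cross(y,z),y,z],1))
def rel(p,Rt,p0=None,R0=None):
    if p0 is None: p0,R0,_=cur()
    d=R0.inv().apply(np.array(p)-p0)/10; w=(R0.inv()*Rt).as_rotvec(); print('d cm',d.round(2).tolist(),'w',w.round(4).tolist())
E
python3 -c "
from h import *
rel([510,-156,215],down(-60))"
```

```text
d cm [53.26, 0.79, -65.22] w [0.0007, 2.3732, 0.0015]
```

```bash
python3 -m jog '[[0.6,[53.3,0.8,-65.2],[0,2.373,0]],[0.6,[53.3,0.8,-65.2],[0,2.373,0]],[0.6,[53.3,0.8,-65.2],[0,2.373,0]],[0.6,[53.3,0.8,-65.2],[0,2.373,0]],[0.6,[53.3,0.8,-65.2],[0,2.373,0]],[0.6,[53.3,0.8,-65.2],[0,2.373,0]],[0.6,[53.3,0.8,-65.2],[0,2.373,0]],[0.6,[53.3,0.8,-65.2],[0,2.373,0]]]'
python3 -c "
from h import *
print(cur()[2]['qpos'].round(3))
rel([510,-156,215],down(-60))"
```

```text
t: 0.9
ee_pos: [322.2, 242.7, 218.8]
orientation: [-1.264, 1.12, -1.12]
ft_force: [0.3, 0.3, -0.5]
width: 52.5
[ 0.616  0.095  2.095 -0.     0.952  0.496]
d cm [41.83, 0.39, 13.85] w [-0.0001, 1.1676, -0.0]
```

```bash
python3 -m jog '[[0.6,[41.8,0.4,13.9],[0,1.168,0]],[0.6,[41.8,0.4,13.9],[0,1.168,0]],[0.6,[41.8,0.4,13.9],[0,1.168,0]],[0.6,[41.8,0.4,13.9],[0,1.168,0]],[0.6,[41.8,0.4,13.9],[0,1.168,0]],[0.6,[41.8,0.4,13.9],[0,1.168,0]],[0.6,[41.8,0.4,13.9],[0,1.168,0]],[0.6,[41.8,0.4,13.9],[0,1.168,0]]]'
python3 -c "
from h import *
print(cur()[2]['qpos'].round(3))
rel([510,-156,215],down(-60))"
```

```text
t: 1.7
ee_pos: [495.2, -118.3, 215.1]
orientation: [-0.515, 1.928, -1.927]
ft_force: [0.6, 0.1, 0.2]
width: 52.6
[-0.258  0.263  1.889  0.     0.989  0.79 ]
d cm [0.6, 0.01, 4.0] w [0.0003, -0.0012, 0.0001]
```

```bash
python3 -m jog '[[0.6,[0.6,0,4],[0,0,0]],[0.6,[0.6,0,4],[0,0,0]],[0.6,[0.6,0,4],[0,0,0]]]'
python3 -c "
from h import *
im=shot('wrist','w1.png');print(im['pose'].round(3).tolist(),im['fx'],im['cx'],im['cy'])
shot('top','top2.png');shot('scene','s2.png')
cv2.imwrite('pics/s2c.png',cv2.resize(load('s2.png')['color'][100:230,180:340,::-1],None,fx=4,fy=4))
rel([510,-156,215],down(-60))"
```

```text
t: 2.0
ee_pos: [509.4, -154.2, 214.6]
orientation: [-0.52, 1.926, -1.924]
ft_force: [-0.4, 0.4, -0.8]
width: 52.7
[[0.502, -0.83, -0.243, 575.771], [-0.865, -0.483, -0.14, -114.822], [-0.001, 0.281, -0.96, 377.773], [0.0, 0.0, 0.0, 1.0]] 309.70691628693146 320.14211431508386 199.81080064096398
d cm [0.1, 0.0, 0.34] w [0.0009, 0.0063, 0.0006]
```

View pics/w1.png

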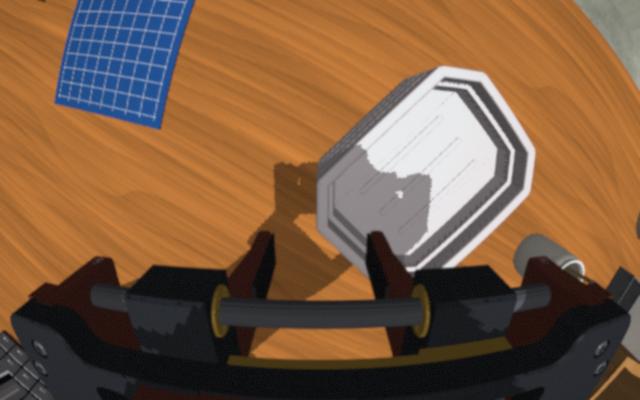

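View pics/s2c.png

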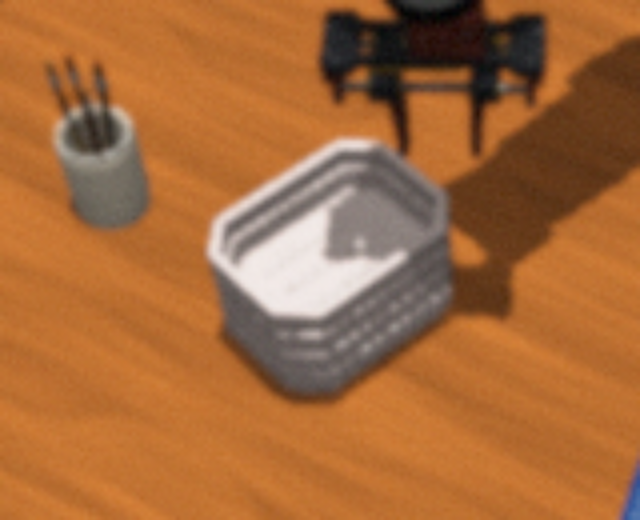

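```bash
python3 - <<'E'
from h import *
im=load('w1.png')
def proj(p):
    q=(np.linalg.inv(im['pose'])@np.array([*p,1]))[:3]; r=np.hypot(*q[:2]); th=np.arctan2(r,q[2]); return np.array([im['cx'],im['cy']])+im['fx']*th*q[:2]/r
a=np.radians(-15); Rm=np.array([[np.cos(a),-np.sin(a)],[np.sin(a),np.cos(a)]]);c=np.array([574,-231.4])
img=im['color'][:,:,::-1].copy()
for q in [(100,45),(100,-45),(70,-75),(-70,-75),(-100,-45),(-100,45),(-70,75),(70,75)]:
    u=proj([*(Rm@q+c),134]); cv2.circle(img,tuple(int(round(x)) for x in u),2,(0,0,255),-1)
    print(q,u.round(1))
u=proj([*(Rm@(-81,56)+c),134]);print(u);cv2.circle(img,tuple(int(round(x)) for x in u),2,(0,255,0),-1)
p,r,_=cur()
for Z in(p[2],134): print('tcp proj',proj([p[0],p[1],Z]))
cv2.imwrite('pics/w1c.png',cv2.resize(img[40:300,240:560],None,fx=2.3,fy=2.3))
E
```

```text
(100, 45) [484.4  71.5]
(100, -45) [535.8 149.1]
(70, -75) [530.1 192.6]
(-70, -75) [426.9 290.4]
(-100, -45) [384.7 292.6]
(-100, 45) [317.3 230.9]
(-70, 75) [317.3 182. ]
(70, 75) [439.8  65.2]
[324.12505413 207.09731964]
tcp proj [319.04842691 247.88231788]
tcp proj [319.49879382 205.97100593]
```

View pics/w1c.png

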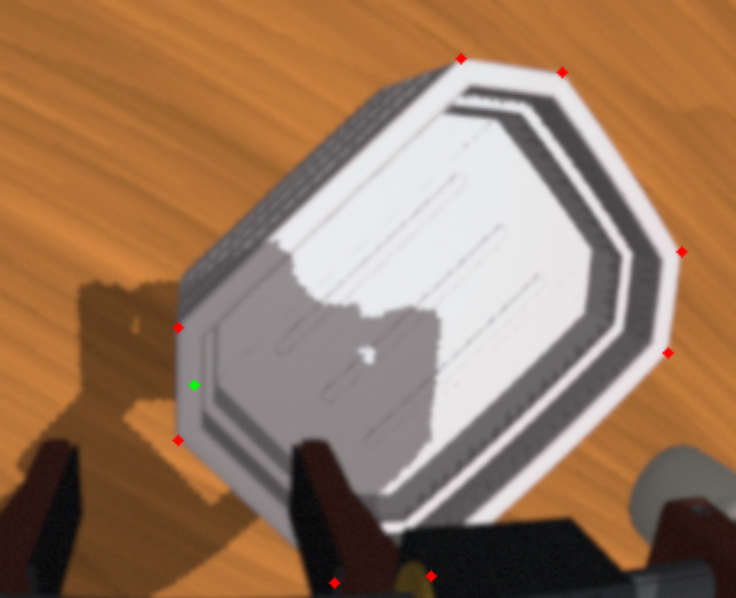

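The predicted rim corners fall on the visible rim to within about 1 px, so the position is confirmed. Now I'll descend.

```bash
python3 -c "
from h import *
print(cur()[0]);rel([510.3,-156.4,110],down(-60))"
```

```text
[ 509.17649686 -152.55151437  215.00925469]
d cm [0.09, 10.5, 0.4] w [0.0009, 0.0063, 0.0006]
```

```bash
python3 -m jog '[[0.6,[0.1,2,0.4],[0,0.006,0]],[0.6,[0.1,4,0.4],[0,0.006,0]],[0.6,[0.1,5,0.4],[0,0.006,0]],[0.6,[0.1,5,0.4],[0,0.006,0]],[0.6,[0.1,5,0.4],[0,0.006,0]]]'; python3 -c "
from h import *
for i in range(3):
  ctrl.get_image('top');print(cur()[0])
rel([510.3,-156.4,110],down(-60))"
```

```text
t: 2.65
ee_pos: [511.2, -157.1, 165.7]
orientation: [-0.516, 1.927, -1.927]
ft_force: [-0.3, 0.5, -0.0]
width: 52.7
[ 511.53921631 -157.37041237  166.04399942]
[ 511.65402915 -157.53773424  166.18289324]
[ 511.65132235 -157.61169377  166.19405519]
d cm [0.06, 5.62, -0.18] w [-0.0012, -0.0005, -0.0011]
```

```bash
python3 -m jog '[[0.6,[0.06,2,-0.18],[0,0,0]],[0.6,[0.06,4,-0.18],[0,0,0]],[0.6,[0.06,5.0,-0.18],[0,0,0]],[0.6,[0.06,5.6,-0.18],[0,0,0]],[0.6,[0.06,5.6,-0.18],[0,0,0]],[0.6,[0.06,5.6,-0.18],[0,0,0]]]'; python3 -c "
from h import *
im=shot('wrist','w3.png');cv2.imwrite('pics/w3c.png',cv2.resize(im['color'][120:300,220:500,::-1],None,fx=2.8,fy=2.8))
ctrl.get_image('top');print(cur()[0])
rel([510.3,-156.4,110],down(-60))"
```

```text
t: 3.4
ee_pos: [510.1, -156.5, 109.8]
orientation: [-0.515, 1.927, -1.928]
ft_force: [0.8, 0.8, -0.1]
width: 52.7
[ 510.21546134 -156.57682923  109.9964742 ]
d cm [-0.02, -0.0, -0.01] w [-0.001, -0.0008, -0.0009]
```

View pics/w3c.png

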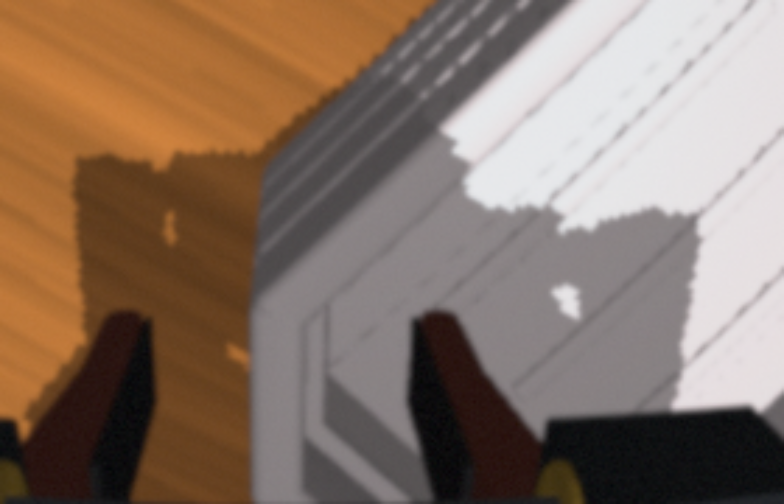

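The rim (crop x about 250–305) is centred between the fingers, whose inner faces are at about 150 and 415. The inner finger is clear inside the tray, so I'll close.

```bash
python3 -m jog '[[0.25,[0,0,0],[0,0,0]],[0.25,[0,0,0],[0,0,0]],[0.15,[0,0,0],[0,0,0]],[0.1,[0,0,0],[0,0,0]],[0,[0,0,0],[0,0,0]],[0,[0,0,0],[0,0,0]],[0,[0,0,0],[0,0,0]],[0,[0,0,0],[0,0,0]]]'; python3 - <<'E'
from h import *
p,r,o=cur();print(p,o['width'],o['ft_force'])
# tip about corner3 (opposite), axis perp to diagonal
c3=np.array([637.6,-306.4,120.]);c1=np.array([510.3,-156.4,120.])
u=c1-c3;u/=np.linalg.norm(u); ax=np.cross(u,[0,0,1])
for h in (4,8,12,16,20,25):
    th=h/197; T=R.from_rotvec(ax*th); q=c3+T.apply(p-c3); print(h,end=' '); rel(q,T*r,p,r)
E
```

```text
t: 4.3
ee_pos: [509.6, -156.4, 109.2]
orientation: [-0.516, 1.928, -1.927]
ft_force: [-0.9, 0.3, 1.2]
width: 10.0
[ 509.60542645 -156.36488751  109.23855212] 9.979988750960523 [-0.9422368   0.28563253  1.18619906]
4 d cm [0.0, -0.4, -0.02] w [-0.02, -0.0, -0.0037]
8 d cm [0.0, -0.8, -0.03] w [-0.0399, -0.0, -0.0073]
12 d cm [0.01, -1.2, -0.03] w [-0.0599, -0.0, -0.011]
16 d cm [0.0, -1.6, -0.02] w [-0.0799, -0.0, -0.0146]
20 d cm [0.0, -2.0, -0.01] w [-0.0999, -0.0, -0.0183]
25 d cm [-0.0, -2.5, 0.02] w [-0.1248, -0.0, -0.0228]
```

The grip is at 10.0 mm, the rim's width. Now I'll tip slowly about corner3.

```bash
python3 -m jog '[[0,[0,-0.2,-0.01],[-0.01,0,-0.0018]],[0,[0,-0.4,-0.02],[-0.02,0,-0.0037]],[0,[0,-0.6,-0.02],[-0.03,0,-0.0055]],[0,[0,-0.8,-0.03],[-0.04,0,-0.0073]],[0,[0,-1.0,-0.03],[-0.05,0,-0.009]],[0,[0,-1.2,-0.03],[-0.06,0,-0.011]],[0,[0,-1.2,-0.03],[-0.06,0,-0.011]]]'; python3 - <<'E'
from h import *
im=shot('scene','s4.png');cv2.imwrite('pics/s4c.png',cv2.resize(im['color'][110:210,200:320,::-1],None,fx=6,fy=6))
shot('top','top4.png')
E
```

```text
t: 5.0
ee_pos: [509.6, -156.3, 121.6]
orientation: [-0.544, 1.992, -1.881]
ft_force: [1.2, -0.3, -1.2]
width: 9.8
```

View pics/s4c.png

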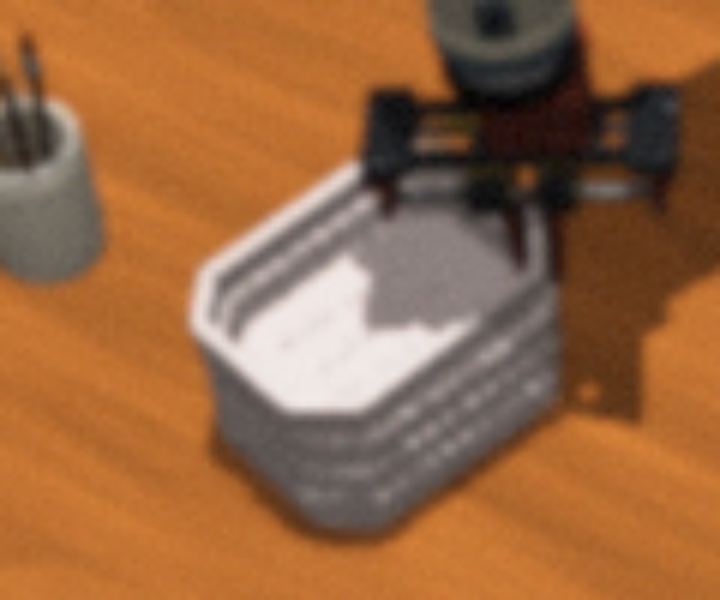

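The tray is tipping at the gripped corner and the stack's base looks unmoved. I'll continue to about 20 mm, then 25 mm.

```bash
python3 - <<'E'
from h import *
p,r,o=cur()
c3=np.array([637.6,-306.4,120.]);c1=np.array([510.3,-156.4,120.])
u=c1-c3;u/=np.linalg.norm(u); ax=np.cross(u,[0,0,1])
print((r*down(-60).inv()).as_rotvec(), ax)
for h in (4,8,13):
    T=R.from_rotvec(ax*h/197); q=c3+T.apply(p-c3); print(h,end=' '); rel(q,T*r,p,r)
E
```

```text
[ 0.04622363  0.03916133 -0.00063222] [ 0.76244074  0.64705804 -0.        ]
4 d cm [0.0, -0.4, -0.02] w [-0.02, 0.0, -0.0037]
8 d cm [0.0, -0.8, -0.03] w [-0.0399, 0.0, -0.0073]
13 d cm [0.0, -1.3, -0.03] w [-0.0649, 0.0, -0.0119]
```

```bash
python3 -m jog '[[0,[0,-0.2,-0.01],[-0.01,0,-0.0018]],[0,[0,-0.4,-0.02],[-0.02,0,-0.0037]],[0,[0,-0.6,-0.02],[-0.03,0,-0.0055]],[0,[0,-0.8,-0.03],[-0.04,0,-0.0073]],[0,[0,-0.8,-0.03],[-0.04,0,-0.0073]],[0,[0,-0.8,-0.03],[-0.04,0,-0.0073]],[0,[0,-0.8,-0.03],[-0.04,0,-0.0073]]]'; python3 - <<'E'
from h import *
im=shot('scene','s5.png');cv2.imwrite('pics/s5c.png',cv2.resize(im['color'][110:210,200:320,::-1],None,fx=6,fy=6))
im=shot('top','top5.png')
v,u=np.mgrid[165:250,360:440]; z=im['z_map'][165:250,360:440]
Q=np.stack([(u-im['cx'])/im['fx']*z,(v-im['cy'])/im['fy']*z,z],-1)@im['pose'][:3,:3].T+im['pose'][:3,3]
m=z>0
for f in('top1.png','top5.png'):
    im=load(f); z=im['z_map'][165:250,360:440]
    Q=np.stack([(u-im['cx'])/im['fx']*z,(v-im['cy'])/im['fy']*z,z],-1)@im['pose'][:3,:3].T+im['pose'][:3,3]
    for n,c in dict(c0=(666.7,-198.2),c2=(481.2,-264.3),c3=(637.6,-306.4)).items():
        k=(np.hypot(Q[...,0]-c[0],Q[...,1]-c[1])<8)&(z>0); print(f,n,np.percentile(Q[k][:,2],[50,80,95]).round(1),k.sum())
print(cur()[0],cur()[2]['ft_force'],(cur()[1]*down(-60).inv()).as_rotvec())
E
```

```text
t: 5.8
ee_pos: [509.7, -156.2, 129.2]
orientation: [-0.563, 2.034, -1.849]
ft_force: [-1.0, -1.3, 0.7]
width: 9.8
top1.png c0 [132.7 135.  135.8] 22
top1.png c2 [132.1 133.8 134.8] 26
top1.png c3 [130.5 134.3 136.5] 29
top5.png c0 [139.8 140.7 142.6] 21Traceback (most recent call last):
  File "<stdin>", line 11, in <module>
    return _quantile_unchecked(
        a, q, axis, out, overwrite_input, method, keepdims, weights)
    return _ureduce(a,
                    func=_quantile_ureduce_func,
    ...<5 lines>...
                    overwrite_input=overwrite_input,
                    method=method)
    r = func(a, **kwargs)
    result = _quantile(arr,
                       quantiles=q,
    ...<2 lines>...
                       out=out,
                       weights=wgt)
    slices_having_nans = np.isnan(arr[-1, ...])
                                  ~~~^^^^^^^^^
IndexError: index -1 is out of bounds for axis 0 with size 0
```

View pics/s5c.png

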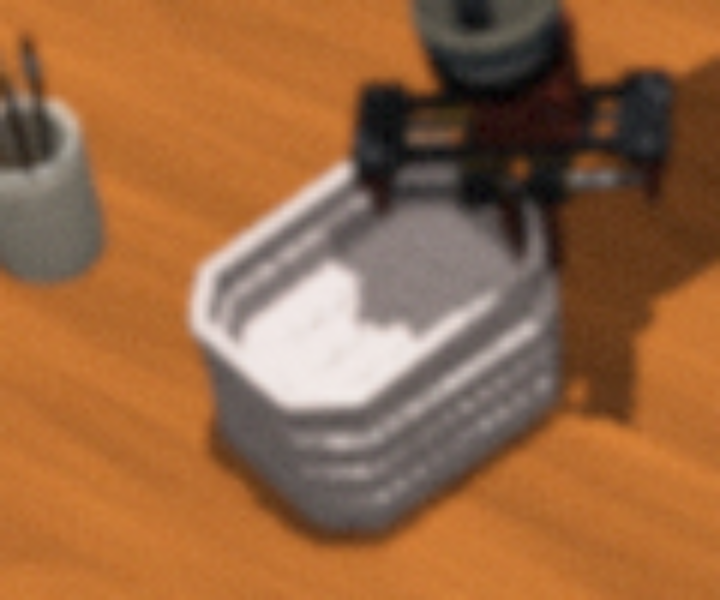

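The gap at the gripped corner is wider, the tray's left end still sits low, and the stack is standing. I'll check corner3's height, then tip to 25 mm.

```bash
python3 - <<'E'
from h import *
v,u=np.mgrid[165:250,360:440]
for f in('top1.png','top5.png'):
    im=load(f); z=im['z_map'][165:250,360:440]
    Q=np.stack([(u-im['cx'])/im['fx']*z,(v-im['cy'])/im['fy']*z,z],-1)@im['pose'][:3,:3].T+im['pose'][:3,3]
    k=(np.hypot(Q[...,0]-637.6,Q[...,1]+306.4)<8)&(z>0); print(f,np.percentile(Q[k][:,2],[50,80,95]).round(1))
print((cur()[1]*down(-60).inv()).as_rotvec())
E
python3 -m jog '[[0,[0,-0.2,-0.01],[-0.01,0,-0.0018]],[0,[0,-0.4,-0.02],[-0.02,0,-0.0037]],[0,[0,-0.5,-0.02],[-0.025,0,-0.0046]],[0,[0,-0.5,-0.02],[-0.025,0,-0.0046]],[0,[0,-0.5,-0.02],[-0.025,0,-0.0046]]]'
python3 - <<'E'
from h import *
p,r,o=cur()
for h in (5,12,25,40,100): rel(p+[0,0,h],r,p,r)
E
```

```text
top1.png [130.5 134.3 136.5]
top5.png [131.2 134.6 136.8]
[ 0.07733924  0.06564455 -0.00089474]
t: 6.4
ee_pos: [509.9, -156.5, 134.3]
orientation: [-0.575, 2.06, -1.829]
ft_force: [-0.5, -1.4, 1.1]
width: 9.9
d cm [0.01, -0.5, -0.06] w [0.0, 0.0, 0.0]
d cm [0.03, -1.19, -0.15] w [0.0, 0.0, 0.0]
d cm [0.06, -2.48, -0.31] w [0.0, 0.0, 0.0]
d cm [0.09, -3.97, -0.5] w [0.0, 0.0, 0.0]
d cm [0.23, -9.92, -1.25] w [0.0, 0.0, 0.0]
```

```bash
python3 -m jog '[[0,[0,-0.2,-0.03],[0,0,0]],[0,[0.01,-0.4,-0.05],[0,0,0]],[0,[0.02,-0.6,-0.08],[0,0,0]],[0,[0.02,-0.8,-0.1],[0,0,0]],[0,[0.03,-1.0,-0.13],[0,0,0]],[0,[0.03,-1.2,-0.15],[0,0,0]],[0,[0.03,-1.2,-0.15],[0,0,0]]]'; python3 - <<'E'
from h import *
im=shot('scene','s6.png');cv2.imwrite('pics/s6c.png',cv2.resize(im['color'][100:210,200:320,::-1],None,fx=5.4,fy=5.4))
p,r,o=cur();rel(p+[0,0,60],r,p,r)
E
```

```text
t: 7.1
ee_pos: [510.1, -156.5, 146.7]
orientation: [-0.575, 2.059, -1.829]
ft_force: [0.6, 0.6, -2.4]
width: 9.6
d cm [0.14, -5.95, -0.75] w [0.0, 0.0, 0.0]
```

View pics/s6c.png

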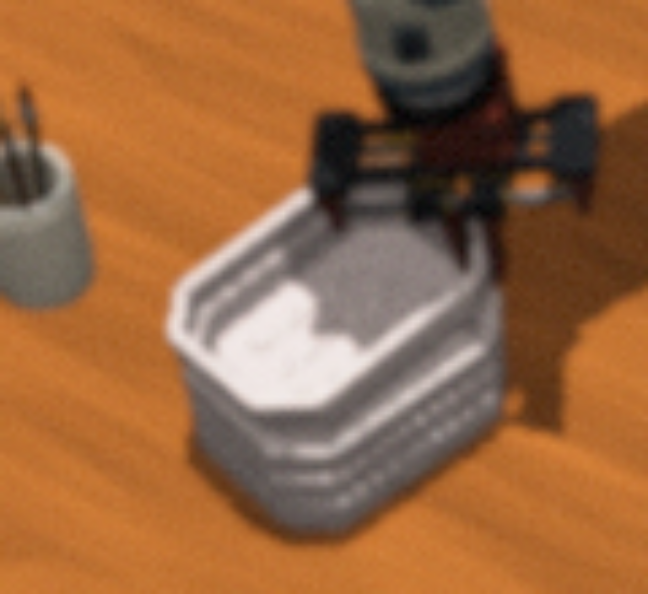

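The tray is rising off all corners, the stack is standing, and the wrist reads about the tray's weight. I'll keep lifting.

```bash
python3 -m jog '[[0,[0.02,-0.6,-0.08],[0,0,0]],[0,[0.03,-1.2,-0.15],[0,0,0]],[0,[0.05,-2.0,-0.25],[0,0,0]],[0,[0.07,-3.0,-0.37],[0,0,0]],[0,[0.09,-4.0,-0.5],[0,0,0]],[0,[0.11,-5.0,-0.63],[0,0,0]],[0,[0.13,-5.7,-0.72],[0,0,0]],[0,[0.14,-6.0,-0.75],[0,0,0]]]'; python3 - <<'E'
from h import *
im=shot('scene','s7.png');cv2.imwrite('pics/s7c.png',cv2.resize(im['color'][80:210,190:330,::-1],None,fx=4.5,fy=4.5))
p,r,o=cur();print(p,o['ft_force'],o['width'],o['qpos'].round(2))
rel(p+[0,0,15],down(-60),p,r)
E
```

```text
t: 7.95
ee_pos: [510.3, -156.6, 207.9]
orientation: [-0.574, 2.059, -1.829]
ft_force: [-0.0, 0.2, -1.3]
width: 9.9
[ 510.28486194 -156.6772208   207.91141019] [ 0.4719027  -0.74222622 -1.3351138 ] 10.15801697444793 [-0.36  0.36  1.77  0.07  1.12  0.66]
d cm [0.03, -1.49, -0.19] w [0.1239, -0.0008, 0.0219]
```

View pics/s7c.png

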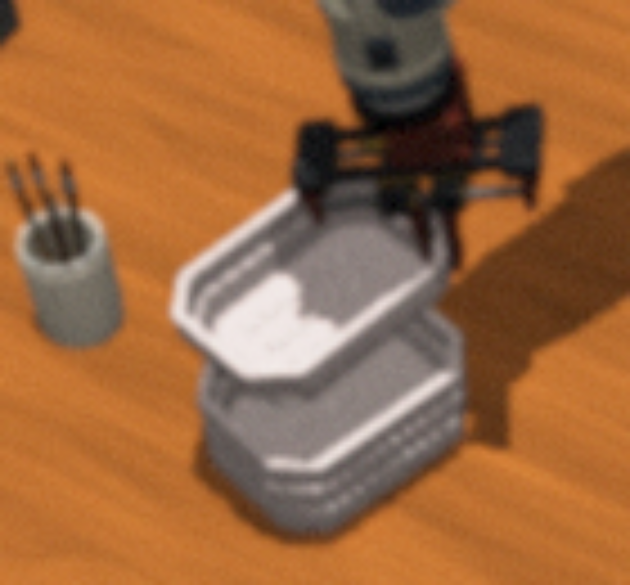

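Tray is fully clear and the stack is intact. Level it and raise a bit more.

```bash
python3 -m jog '[[0,[0,-0.3,-0.04],[0.025,0,0.0044]],[0,[0.01,-0.6,-0.08],[0.05,0,0.0088]],[0,[0.02,-0.9,-0.11],[0.075,0,0.013]],[0,[0.03,-1.2,-0.15],[0.1,0,0.018]],[0,[0.03,-1.5,-0.19],[0.124,0,0.022]],[0,[0.03,-1.5,-0.19],[0.124,0,0.022]]]'; python3 - <<'E'
from h import *
p,r,o=cur();print(p,o['ft_force'],o['width'])
rel([513,278,p[2]],down(-60))
E
```

```text
t: 8.6
ee_pos: [509.7, -156.1, 222.5]
orientation: [-0.516, 1.926, -1.928]
ft_force: [0.4, -0.0, -2.1]
width: 9.9
[ 509.73143269 -156.06716348  222.51229694] [ 0.44052661 -0.03608296 -2.10464188] 9.895468560818705
d cm [-21.98, -0.03, -37.43] w [-0.0005, -0.0001, 0.0003]
```

```bash
python3 -m jog '[[0,[-0.5,0,-0.9],[0,0,0]],[0,[-1.5,0,-2.6],[0,0,0]],[0,[-2.8,0,-4.7],[0,0,0]],[0,[-4.3,0,-7.3],[0,0,0]],[0,[-5.8,0,-9.9],[0,0,0]],[0,[-7.3,0,-12.5],[0,0,0]],[0,[-8.9,0,-15.1],[0,0,0]],[0,[-10.4,0,-17.7],[0,0,0]]]' && python3 -m jog '[[0,[-1.5,0,-2.6],[0,0,0]],[0,[-3.0,0,-5.2],[0,0,0]],[0,[-4.5,0,-7.8],[0,0,0]],[0,[-6.1,0,-10.3],[0,0,0]],[0,[-7.6,0,-12.9],[0,0,0]],[0,[-9.0,0,-15.3],[0,0,0]],[0,[-10.2,0,-17.4],[0,0,0]],[0,[-11.0,0,-18.8],[0,0,0]]]'; python3 - <<'E'
from h import *
im=shot('scene','s8.png'); im=shot('top','top8.png')
p,r,o=cur();print(p,o['ft_force'],o['width'],o['qpos'].round(2))
rel([513,278,128],down(-60))
E
```

```text
t: 9.4
ee_pos: [511.5, 50.6, 221.9]
orientation: [-0.517, 1.929, -1.927]
ft_force: [0.4, 0.7, -1.4]
width: 10.0
t: 10.2
ee_pos: [512.7, 268.7, 221.9]
orientation: [-0.518, 1.928, -1.926]
ft_force: [0.3, -0.7, -1.9]
width: 10.3
[512.82015072 268.57867477 221.89190158] [-0.3031709  -0.01607719 -1.73861823] 9.933741585253044 [0.46 0.36 1.73 0.   1.05 1.51]
d cm [-0.5, 9.39, -0.79] w [0.0014, 0.0013, 0.0008]
```

View pics/s8.png

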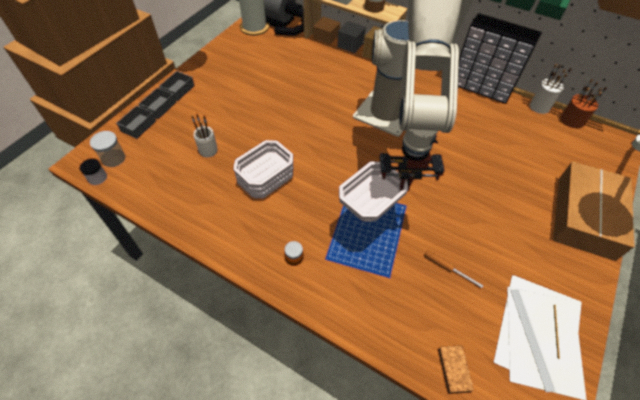

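View pics/top8.png

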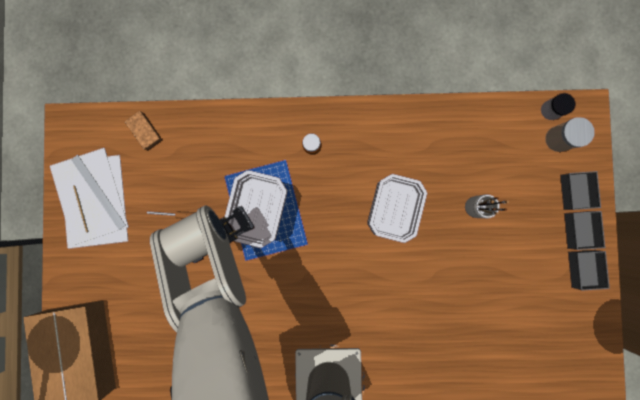

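The tray hangs level over the mat and the stack still stands in place. Now I'll descend to holding height.

```bash
python3 -m jog '[[0,[-0.1,1.0,-0.2],[0,0,0]],[0,[-0.2,2.5,-0.4],[0,0,0]],[0,[-0.3,4.5,-0.5],[0,0,0]],[0,[-0.4,6.5,-0.6],[0,0,0]],[0,[-0.5,8.0,-0.7],[0,0,0]],[0,[-0.5,9.0,-0.8],[0,0,0]],[0,[-0.5,9.4,-0.8],[0,0,0]],[0,[-0.5,9.4,-0.8],[0,0,0]]]'; python3 - <<'E'
from h import *
im=shot('wrist','w9.png');shot('scene','s9.png'); im=shot('top','top9.png')
p,r,o=cur();print(p,o['ft_force'],o['width'],np.abs(o['qvel']).max(),(r*down(-60).inv()).as_rotvec())
def cloud(im,a,b,c,d):
    v,u=np.mgrid[a:b,c:d]; z=im['z_map'][a:b,c:d]
    Q=np.stack([(u-im['cx'])/im['fx']*z,(v-im['cy'])/im['fy']*z,z],-1)@im['pose'][:3,:3].T+im['pose'][:3,3]; return Q[z>0],np.stack([u,v],-1)[z>0]
for f in ('top1.png','top8.png','top9.png'):
    Q,_=cloud(load(f),165,255,355,445); k=(Q[:,2]>85 if f!='top1.png' else Q[:,2]>118)&(Q[:,2]<150); print(f,cv2.minAreaRect(Q[k][:,:2].astype(np.float32)),np.percentile(Q[k][:,2],[50,90]))
# tray: white pixels, rim height
im9=load('top9.png');Q,uv=cloud(im9,150,270,215,320); col=im9['color'][uv[:,1],uv[:,0]].astype(int)
k=(Q[:,2]>135)&(Q[:,2]<165)&(col.min(1)>110)&(np.ptp(col,1)<40); X=Q[k]; print(cv2.minAreaRect(X[:,:2].astype(np.float32)))
A=np.c_[X[:,:2]-X[:,:2].mean(0),np.ones(len(X))]; s=np.linalg.lstsq(A,X[:,2],rcond=None)[0]; print('plane',s)
E
```

```text
t: 11.1
ee_pos: [513.1, 275.8, 127.6]
orientation: [-0.518, 1.929, -1.928]
ft_force: [0.1, -0.1, -1.6]
width: 9.9
[513.83491522 276.31520361 128.89125003] [-0.27611756  0.16643212 -1.16292162] 9.999163764219912 0.004436097885204567 [ 1.06582099e-03 -2.81005340e-05 -8.19066833e-04]
top1.png ((574.2341918945312, -231.62925720214844), (150.8875732421875, 200.39590454101562), 74.99971008300781) [132.92112845 136.01442927]
top8.png ((573.4086303710938, -229.717041015625), (150.51919555664062, 199.90463256835938), 74.14306640625) [104.49276683 108.09420378]
top9.png ((573.8182373046875, -229.58119201660156), (150.08023071289062, 200.73329162597656), 74.39778900146484) [104.75202934 108.05864585]
((578.0245971679688, 201.1180877685547), (150.92967224121094, 199.64535522460938), 74.85140228271484)
plane [-2.80822175e-03  5.66509086e-03  1.51766597e+02]
```

View pics/s9.png

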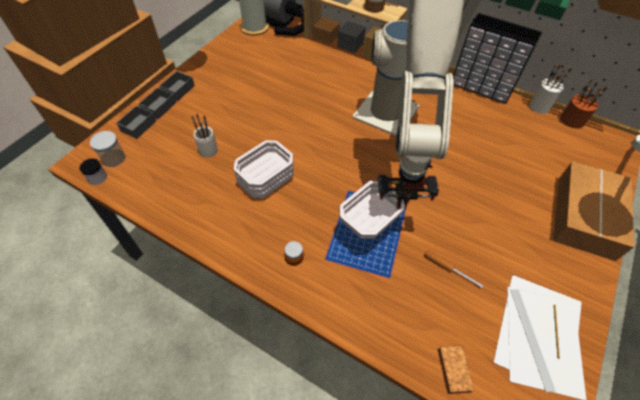

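View pics/top9.png

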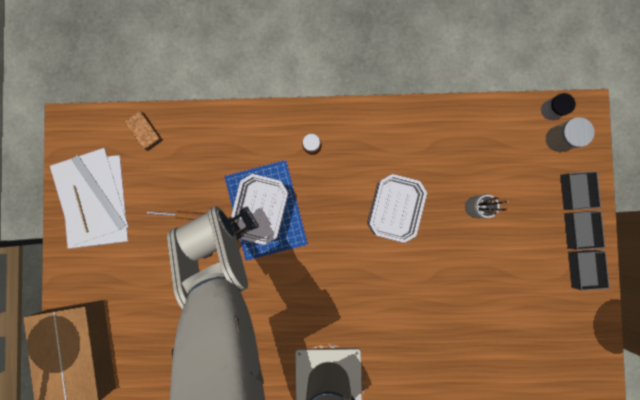

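The tray is held level (tilt under 0.01 rad) and within 2 mm of the mat's centre. Its rim is at about 152–154 mm, so the underside is about 100 mm above the mat. The stack has moved about 2 mm and the jar, crock and driver are unmoved. One short settling hold, then hand in.

```bash
python3 -m jog '[[0,[0,0,0],[0,0,0]],[0,[0,0,0],[0,0,0]],[0,[0,0,0],[0,0,0]],[0,[0,0,0],[0,0,0]]]' && python3 -c "
from h import *
o=ctrl.get_obs();print(o['width'],np.abs(o['qvel']).max(),o['ft_force']);ctrl.close_job()"
```

```text
t: 11.65
ee_pos: [513.3, 276.1, 128.3]
orientation: [-0.517, 1.928, -1.927]
ft_force: [-0.3, 0.3, -1.5]
width: 9.9
9.889138780058259 0.0020689424838014206 [-0.26813175  0.3302405  -1.49867881]
the job is handed in; nothing more can be done
```

I took the top tray off the stack and handed the job in at 11.65 s, with the tray held level and still over the mat. The interface gave no verdict, so the results below are from my own measurements.

I pinched the rim at corner1 and tipped it about 20 mm, then about 25 mm. At 20 mm the opposite corner (corner3) had risen less than 1 mm. I then lifted the tray clear, levelled it and carried it to the mat.

- **Tray position:** its centre is about 2 mm from the mat's centre, and its underside is about 100 mm above the mat.
- **Tray level and grip:** tilt is under 0.01 rad. The grip width is 9.9 mm, against a 10 mm rim, and the wrist force of about 1.5 N is close to the tray's weight.
- **Stack:** it is standing and moved about 2 mm at most, which is within the measurement error.
- **Jar, crock and screwdriver:** they look unmoved in the before and after pictures. I compared these by eye and did not measure them again. The arm partly hides the screwdriver's handle in the last top view, but it is in place in the scene view.

The only differences between checks were 1–2 mm of settling and noise in the arm's position readings, and a tray rim height of 152 mm in the depth picture against 153 mm expected. No check failed.

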